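# Clear and fasten the inspection hatch of a lift drive unit

## Task

Wheel nuts have been left standing on the seat of the drive unit's hatch: put every one of them in the steel parts tray, on its floor. Then slide the hatch cover fully shut and fasten it: push in each of its three quarter-turn studs and turn it clockwise until it locks and stays in by itself. Leave the other things on the bench where they are.

Things in the scene. Friction and masses are not known exactly. Their poses are not given: they have to be found in the camera images.
- unit: the grey drive unit, fixed: a casting 190 x 410 mm (x, y), flat deck 54 mm above the bench. Origin on the bench under its middle, z up, y along its length, the way the cover shuts. Rails (inner faces at x = +-84 mm) and a stop bar (inner face y = 190 mm) stand 12 mm above the deck. The cover must close over the seat, the deck's +y half, centred at y = 100 mm, where the nuts start
- cover (a joint): how far the aluminium cover has slid along the unit's +y, in m: 0 = fully open, 0.195 = fully shut against its stop; it slides with about 2 N of friction and stays where it is left. The cover is a plate 164 x 168 x 5 mm whose underside is 2 mm above the deck, so a nut on the seat is in its way
- cover_grip (a point): grip point of the cover's dark steel handle, an upright bar at the middle of the cover: 44 mm along the unit's x, 12 mm thick along y, its top 39 mm above the cover's underside; the point is on its middle line, 11 mm below its top (84 mm above the bench). Axes as the unit's
- tray: open steel parts tray fixed on the bench, 140 x 160 x 30 mm (x, y, z), walls and floor 4 mm; origin under its middle, z up
- stud0_grip (a point): grip point of the stud at the leading (+y) edge, on the unit's -x side of the cover; moves with it. Black head: disc 32 mm across, 4 mm thick, with an upright bar 12 mm wide (own x), 31 mm long (own y), 30 mm tall; point on the axis, 7 mm below the bar's top, 23 mm above the disc (99 mm above the bench when out). Bar along the unit's y when free, along its x when locked
- stud0 (a joint): turn of that stud, rad, clockwise seen from above: 0 = free, 1.57 = quarter turn, its end stop. Pushed in by less than 4.5 mm it does not turn (held in the cover's slot); on the shut cover it turns freely when pushed in 8.2 mm or more
- stud0_press (a joint): how far that stud is pushed in, m: 0 = out, 0.010 = fully in; spring 4 N at the start, 10 N fully in. Turned beyond about 1.3 rad on the shut cover and let go, it rises a little into a notch and stays at about 0.0065: locked. Let go short of that it stays at about 0.008, caught but not locked; not caught it springs out
- stud1_grip (a point): grip point of the stud at the leading (+y) edge, on the unit's +x side of the cover; moves with it. Black head: disc 32 mm across, 4 mm thick, with an upright bar 12 mm wide (own x), 31 mm long (own y), 30 mm tall; point on the axis, 7 mm below the bar's top, 23 mm above the disc (99 mm above the bench when out). Bar along the unit's y when free, along its x when locked
- stud1 (a joint): turn of that stud, rad, clockwise seen from above: 0 = free, 1.57 = quarter turn, its end stop. Pushed in by less than 4.5 mm it does not turn (held in the cover's slot); on the shut cover it turns freely when pushed in 8.2 mm or more
- stud1_press (a joint): how far that stud is pushed in, m: 0 = out, 0.010 = fully in; spring 4 N at the start, 10 N fully in. Turned beyond about 1.3 rad on the shut cover and let go, it rises a little into a notch and stays at about 0.0065: locked. Let go short of that it stays at about 0.008, caught but not locked; not caught it springs out
- stud2_grip (a point): grip point of the stud at the trailing (-y) edge, in the middle of the cover; moves with it. Black head: disc 32 mm across, 4 mm thick, with an upright bar 12 mm wide (own x), 31 mm long (own y), 30 mm tall; point on the axis, 7 mm below the bar's top, 23 mm above the disc (99 mm above the bench when out). Bar along the unit's y when free, along its x when locked
- stud2 (a joint): turn of that stud, rad, clockwise seen from above: 0 = free, 1.57 = quarter turn, its end stop. Pushed in by less than 4.5 mm it does not turn (held in the cover's slot); on the shut cover it turns freely when pushed in 8.2 mm or more
- stud2_press (a joint): how far that stud is pushed in, m: 0 = out, 0.010 = fully in; spring 4 N at the start, 10 N fully in. Turned beyond about 1.3 rad on the shut cover and let go, it rises a little into a notch and stays at about 0.0065: locked. Let go short of that it stays at about 0.008, caught but not locked; not caught it springs out
- nut0_mid (a point): centre of a wheel nut (absent in some runs): dark steel hexagonal prism, 24 mm across flats, 28 mm across corners, 36 mm tall, 0.11 kg; the point is half-way up on its axis; own z along its axis, own x square to a pair of flats. All nuts are alike and stand on the seat at the start
- nut1_mid (a point): centre of a wheel nut (absent in some runs): dark steel hexagonal prism, 24 mm across flats, 28 mm across corners, 36 mm tall, 0.11 kg; the point is half-way up on its axis; own z along its axis, own x square to a pair of flats. All nuts are alike and stand on the seat at the start
- nut2_mid (a point): centre of a wheel nut (absent in some runs): dark steel hexagonal prism, 24 mm across flats, 28 mm across corners, 36 mm tall, 0.11 kg; the point is half-way up on its axis; own z along its axis, own x square to a pair of flats. All nuts are alike and stand on the seat at the start
- nut3_mid (a point): centre of a wheel nut (absent in some runs): dark steel hexagonal prism, 24 mm across flats, 28 mm across corners, 36 mm tall, 0.11 kg; the point is half-way up on its axis; own z along its axis, own x square to a pair of flats. All nuts are alike and stand on the seat at the start
- nut4_mid (a point): centre of a wheel nut (absent in some runs): dark steel hexagonal prism, 24 mm across flats, 28 mm across corners, 36 mm tall, 0.11 kg; the point is half-way up on its axis; own z along its axis, own x square to a pair of flats. All nuts are alike and stand on the seat at the start
- deep_socket: not part of the job, leave alone: a round deep socket, 26 mm across, 60 mm tall, standing in front of the unit; origin under its middle
- screwdriver: not part of the job, leave alone: a screwdriver, 210 mm long, lying in front of the tray; origin under its middle
- wrench: not part of the job, leave alone: a wrench, 190 mm long, lying near the robot on the right; origin under its middle
- spray_can: not part of the job, leave alone: a spray can, 66 mm across, 190 mm tall, beyond the tray; origin under its middle
- grease_tin: not part of the job, leave alone: a steel tin, 84 mm across, 70 mm tall, at the right; origin under its middle
There are look-alikes about, which are no part of the job. Of the things like the tray, leave any that is orange or yellow; of the rest the larger one is meant.

How it is judged:
On the way, in this order (a step that is already met when the one before it is completed fails the run):
1. every nut lies in the tray, on its floor (x of nut0_mid in the frame of tray between -0.068 and 0.068 m and y of nut0_mid in the frame of tray between -0.078 and 0.078 m and z of nut0_mid in the frame of tray between 0 and 0.045 m and x of nut1_mid in the frame of tray between -0.068 and 0.068 m and y of nut1_mid in the frame of tray between -0.078 and 0.078 m and z of nut1_mid in the frame of tray between 0 and 0.045 m and x of nut2_mid in the frame of tray between -0.068 and 0.068 m and y of nut2_mid in the frame of tray between -0.078 and 0.078 m and z of nut2_mid in the frame of tray between 0 and 0.045 m and x of nut3_mid in the frame of tray between -0.068 and 0.068 m and y of nut3_mid in the frame of tray between -0.078 and 0.078 m and z of nut3_mid in the frame of tray between 0 and 0.045 m and x of nut4_mid in the frame of tray between -0.068 and 0.068 m and y of nut4_mid in the frame of tray between -0.078 and 0.078 m and z of nut4_mid in the frame of tray between 0 and 0.045 m), for 0.2 s.
2. the cover is fully shut (value of joint cover above 0.1925 m), for 0.2 s.
3. all three studs are turned and locked (value of joint cover above 0.1925 m and value of joint each of stud0, stud1, stud2 above 1.2 rad and value of joint stud0_press between 0.0056 and 0.0074 m and value of joint stud1_press between 0.0056 and 0.0074 m and value of joint stud2_press between 0.0056 and 0.0074 m), for 0.2 s.
At the end, for the whole second after the job is handed in: every nut present is at rest on the tray's floor, inside its walls (centre less than 45 mm above the bench); the cover is within 2.5 mm of its shut stop; each stud is turned more than 1.2 rad clockwise and sits caught in its notch (pushed in 5.6 to 7.4 mm) (all of step 1 and all of step 3 and linear speed of each of nut0, nut1, nut2, nut3, nut4 below 0.03 m/s); the robot touches nothing.
It fails at once if something that is not part of the job (socket, screwdriver, wrench, spray can, tin) is moved by more than 40 mm (distance of any of deep_socket, screwdriver, wrench, spray_can, grease_tin from where it was at the start of the episode above 0.04 m).
Of nut0, nut1, nut2, nut3, nut4 only 3 to 5 are there at a start; the rules pass over those that are not, and their reading is None.
At some moment in a run one of nut0, nut1, nut2, nut3, nut4 may be knocked a few centimetres aside while the robot is not near it.
Once in a run the grip may slacken for a moment while it holds something.
It also fails if it takes over 210 s, if anything falls off the work surface, if the arm or the gripper's body presses on something with over 40 N, if the wrist force passes 120 N, or if a joint passes its speed limit or range.

## Robot

A 7-joint arm with a two-finger parallel gripper is mounted at the origin on the work surface. World frame = base frame: x ahead of the robot, y to its left, z up, the work surface at z = 0. Lengths are in m, angles in rad, forces in N, time in s.
With the tool pointing down it reaches from about 0.35 to 0.9 m from the base axis. Payload 8.1 kg.
Tool frame: the origin (TCP) lies at the very end of the fingers, on their centre line; the grasp point (between the pads) lies 19 mm behind it (grasp_offset is the distance from the TCP to the grasp point, in m); z points along the fingers, y is the line along which they close (so a half turn about z gives the same grasp; the last joint's range is limited). The gripper opens to 92 mm and grips with 3 to 60 N. Pads are 19 mm wide; open, the fingers measure 130 mm over their backs; the gripper's body (75 mm by 190 mm) begins 47 mm behind the grasp point.
Start: joints at [-1.32, 0.434, 0.025, 1.573, -0.012, 1.134, -0.075], TCP at [0.217, 0.586, 0.227] pointing down, gripper open.
Joint ranges: [-2.62, 2.62], [-0.44, 2.09], [-1.27, 1.32], [0.08, 2.57], [-1.32, 4.46], [0.12, 2], [-2.74, 2.74]. Speed limits (rad/s): [2.22, 2.22, 3.01, 3.01, 3.14, 3.14, 3.14].

## Interface

Orientations are given as a rotation vector (axis times angle).
In Python, from cell import observe, get_image, camera_params, sign_off, silhouettes, grasp_offset gives the robot as it stands. The module is installed in compiled form; this text tells all that it offers.
- The arm moves only by the tool jog_arm, never from a script. Its argument "motion" is a list that holds one entry, the list of rows, each a list of 7 numbers: the shift along the tool's x, y, z in m, then the turn, a rotation vector about the tool's x, y, z in rad, then the closure, from -1 (fully open) to 1 (shut), so that 0 is half open. In form: [[[dx, dy, dz, wx, wy, wz, hand], ...]]. A call has 1 to 10 rows; each row is the pose to reach, as a shift and turn from the pose commanded when the call began, along the tool's axes at that moment; what a row does not reach only later rows make up. A row lasts 1/12 s, in which the tool goes at most 41.7 mm and 7.16 degrees, less where a joint would pass 70% of its speed; a pose out of reach is approached as far as the arm can. A call with a gripper value outside its range is refused whole. The fingers move at their own pace and stop on an object; "force" is the grip in N (left out, the last holds). Time passes only in rows, so rows that repeat a pose let the fingers close. It gives the time, the measured TCP pose, the force, the opening and the grip force at its end, in the units of the state.
- observe(): the state, without advancing time (a new reading comes with each control period).
- get_image(name): name is "side" or "top" or "wrist"; returns the picture (480x640x3 uint8, red, green, blue); there is no depth.
- camera_params(name): a dict with "vertical_fov" (degrees; the focal length in pixels is half the picture's height over the tangent of half this angle, whatever the lens; pixels are square), "cx", "cy" (the principal point, pixels), "dist_coeffs" ([k1, k2, p1, p2, k3] as OpenCV has them; the pictures are not rectified), "T" (4x4, takes a point from camera to world coordinates). Camera axes: x right, y down, z forward; pixel columns grow to the right and rows downward; lengths in m; the calibration is good to about 2 mm. A picture is of the moment at which its call begins: read the wrist's pose just before it. camera_params takes no time and is no camera call; for the wrist camera it gives the pose at the moment of the call.
- sign_off(): hands the job in; it is judged then, once.
Trained networks look in the newest picture that a camera, given by its name, has taken for a name from the list of things; names that differ only in an ending like _2 or _b are one class to them, and where a whole thing is asked for, a point or a joint stands for the part that bears it (a point fixed in the world has none). Each returns a list of dicts, best first, with "p" (0 to 1); they miss things now and then, are a little off and sometimes report something else, mostly with a low value. They report only what shows in the picture. A call takes as long as a camera call. They do not tell look-alikes from the thing itself.
- silhouettes(query, camera): "mask" (480x640 bool, what is visible of it) and "pixel" ([column, row] in pixels, amid what is visible of it).
The state is a dict: "clock": time; "joints": joint angles; "dq": joint speeds; "joint_efforts": joint torques, N m; "position": TCP position; "ee_rot": TCP orientation; "force": force on the tool from outside, world axes, zero at the start; "ft_torque": the same for the moment, N m; "width": opening from 0.0 (shut) to 1.0 (fully open); "gripper_force": force on a finger pad.
Only numpy, scipy, OpenCV 4.12 (cv2) and the standard library are available. Lean on these libraries where they do the work, as an engineer would, in place of code of your own. Each camera call takes 0.05 s, during which the arm holds its last target. There are 200 camera calls.

## Working session

There is one attempt and no reset: what is moved stays moved. The work goes in short steps, Python scripts to look and compute and a tool call to move; the robot and the scene stay as the last step left them, time stands still between calls to the robot, and variables do not carry over. Pictures are saved under pics/ and viewed, at most 14 in all, crops included, and the job is handed in when it is done.

Besides the shell and the picture viewer there is one more tool, called after "Emit:" as a command line: name --argument value ..., lists and objects as JSON in quotes. jog_arm: Moves the arm, as the interface text tells. Its arguments: {"type":"object","properties":{"motion":{"type":"array"},"force":{"type":"number"}},"required":["motion"]}

```bash
mkdir -p pics; cat > h.py <<'E'
import numpy as np, cv2
from cell import *
from scipy.spatial.transform import Rotation as R
def K(c):
    p=camera_params(c); f=240/np.tan(np.radians(p["vertical_fov"]/2))
    return np.array([[f,0,p["cx"]],[0,f,p["cy"]],[0,0,1.]]),np.array(p["dist_coeffs"],float),np.array(p["T"])
def ray(c,px,z,cam=None):
    k,d,T=cam or K(c)
    u=cv2.undistortPoints(np.array(px,float).reshape(-1,1,2),k,d).reshape(-1,2)
    v=np.c_[u,np.ones(len(u))]@T[:3,:3].T; o=T[:3,3]
    return (o+v*((z-o[2])/v[:,2])[:,None])[:,:2]
def proj(c,P,cam=None):
    k,d,T=cam or K(c); Ti=np.linalg.inv(T)
    return cv2.projectPoints(np.array(P,float).reshape(-1,1,3),cv2.Rodrigues(Ti[:3,:3])[0],Ti[:3,3],k,d)[0].reshape(-1,2)
def save(n,im): cv2.imwrite(f"pics/{n}.png",np.ascontiguousarray(im[...,::-1]))
E
python3 - <<'E'
from h import *
print(grasp_offset if not callable(grasp_offset) else grasp_offset())
s=observe();print(s["position"],s["ee_rot"],s["clock"],s["force"])
for c in("top","side","wrist"):
    save(c+"0",get_image(c));k,d,T=K(c);print(c,k[0,0],d,T[:3,3].round(3),T[:3,2].round(2),T[:3,0].round(2))
get_image("top")
for q in("unit","tray","cover_grip","stud0_grip","stud1_grip","stud2_grip","nut0_mid"):
    for r in silhouettes(q,"top"):
        print(q,round(r["p"],2),np.round(r["pixel"]),r["mask"].sum())
E
```

```text
0.0188
[0.21643975 0.58579104 0.22596777] [-5.52922910e-01 -3.09244121e+00  2.41682320e-03] 0.0 [-0.22783312  0.23012265  0.66561146]
top 607.298150941197 [-0.18721752  0.          0.          0.          0.        ] [0.325 0.067 1.945] [ 0.09  0.   -1.  ] [ 0.02 -1.   -0.  ]
side 505.91230080718975 [-0.13362217  0.          0.          0.          0.        ] [ 0.326 -0.914  1.006] [ 0.12  0.71 -0.69] [ 0.98 -0.17 -0.01]
wrist 403.46909777688984 [-0.07725552  0.          0.          0.          0.        ] [0.147 0.613 0.384] [ 0.26 -0.1  -0.96] [ 0.35  0.94 -0.  ]
unit 0.64 [393. 230.] 8556
tray 0.94 [259. 240.] 2231
tray 0.91 [148. 282.] 1067
tray 0.61 [222. 184.] 1263
cover_grip 0.69 [422. 237.] 2735
nut0_mid 0.74 [182. 245.] 610
nut0_mid 0.57 [377. 241.] 66
nut0_mid 0.52 [441. 238.] 80
nut0_mid 0.2 [498. 255.] 649
```

View pics/top0.png

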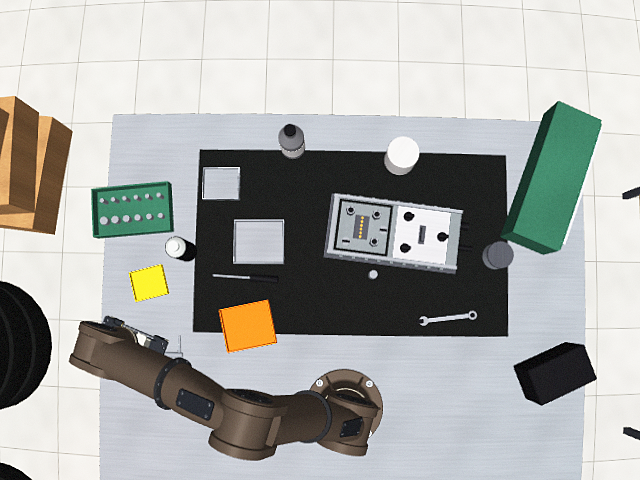

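View pics/side0.png

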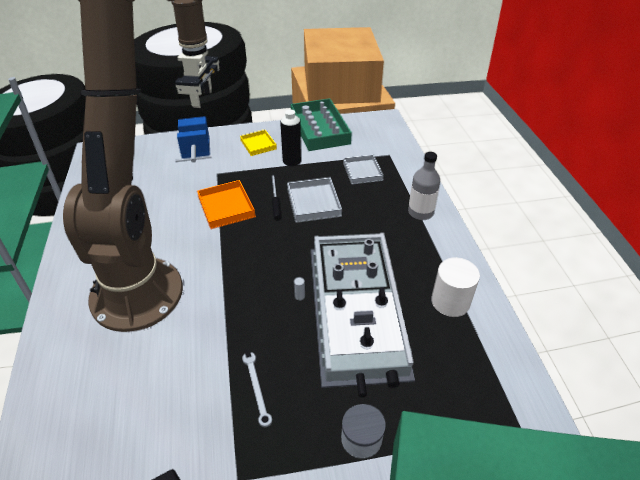

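The tray candidates in the top view are large grey (259,241), small grey (221,183), orange (248,325) and yellow (149,283). By the description I choose the large grey one. Nuts seem to stand around (350,206), (376,212) and (347,243), and the cover handle is at (422,236).

```bash
python3 - <<'E'
from h import *
im=cv2.imread("pics/top0.png")[...,::-1]
save("crop1",cv2.resize(im[160:300,190:480],None,fx=2.75,fy=2.75,interpolation=cv2.INTER_CUBIC))
c=K("top")
print("tray",ray("top",[[234,220],[284,220],[284,263],[234,263],[259,241]],.03,c).round(3))
print("unit deck corners",ray("top",[[333,195],[463,209],[457,272],[326,257]],.06,c).round(3))
print("handle",ray("top",[[422,236]],.09,c).round(3),"seat",ray("top",[[361,228]],.054,c).round(3))
print(R.from_rotvec(observe()["ee_rot"]).as_matrix().round(3))
k,d,T=K("wrist");s=observe();Tt=np.eye(4);Tt[:3,:3]=R.from_rotvec(s["ee_rot"]).as_matrix();Tt[:3,3]=s["position"];print((np.linalg.inv(Tt)@T).round(3))
E
```

```text
tray [[0.591 0.359]
 [0.593 0.199]
 [0.456 0.196]
 [0.453 0.355]
 [0.524 0.277]]
unit deck corners [[ 0.671  0.044]
 [ 0.634 -0.369]
 [ 0.434 -0.348]
 [ 0.475  0.063]]
handle [[ 0.542 -0.232]] seat [[ 0.568 -0.045]]
[[-0.938  0.347  0.   ]
 [ 0.347  0.938  0.   ]
 [-0.     0.    -1.   ]]
[[ 0.001 -0.961 -0.278  0.075]
 [ 1.     0.001 -0.     0.001]
 [ 0.001 -0.278  0.961 -0.158]
 [ 0.     0.     0.     1.   ]]
```

View pics/crop1.png

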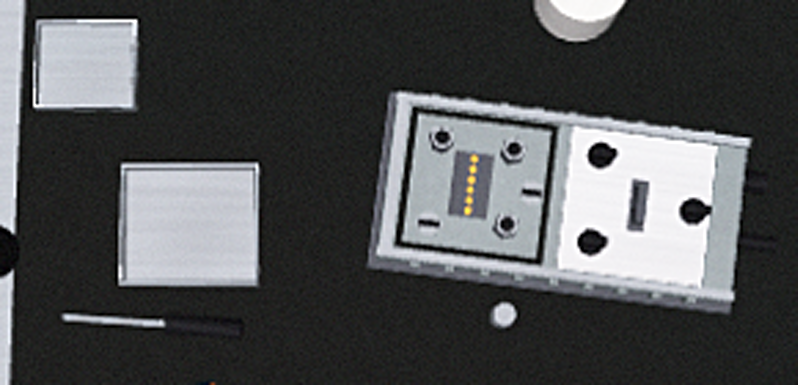

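The crop confirms the large grey tray, centred about (0.524, 0.277). It shows three nuts on the seat at crop (441,137), (513,150) and (506,224), with flush slots beside them that are not nuts. I'm moving over the seat for a close look.

Emit:
jog_arm --motion '[[[-0.59,-0.46,-0.08,0,0,-0.26,-1],[-0.59,-0.46,-0.08,0,0,-0.26,-1],[-0.59,-0.46,-0.08,0,0,-0.26,-1],[-0.59,-0.46,-0.08,0,0,-0.26,-1],[-0.59,-0.46,-0.08,0,0,-0.26,-1],[-0.59,-0.46,-0.08,0,0,-0.26,-1],[-0.59,-0.46,-0.08,0,0,-0.26,-1],[-0.59,-0.46,-0.08,0,0,-0.26,-1],[-0.59,-0.46,-0.08,0,0,-0.26,-1],[-0.59,-0.46,-0.08,0,0,-0.26,-1]]]'

```text
clock: 1.38
position: [0.4355, 0.2322, 0.2716]
ee_rot: [0.147, 3.138, 0.001]
force: [0.8, 1.1, 0.6]
width: 0.998
gripper_force: 0.0
```

```bash
cat >> h.py <<'E'
def go(x,y,z,yaw=None):
    """print tool-frame shift to TCP (x,y,z) with tool y axis at angle yaw (deg, world, mod 180)"""
    s=observe();M=R.from_rotvec(s["ee_rot"]).as_matrix();p=np.array(s["position"])
    sh=M.T@(np.array([x,y,z])-p)
    cur=np.degrees(np.arctan2(M[1,1],M[0,1]))
    dw=0 if yaw is None else -np.radians((yaw-cur+90)%180-90)
    print("now",p.round(4),"yaw",round(cur,2),"tilt",M[:2,2].round(4),"q7",round(s["joints"][6],2),"w",round(s["width"],3),"gf",round(s["gripper_force"],1),"F",np.round(s["force"],1),"t",s["clock"]);print("SHIFT",sh.round(4),"wz",round(dw,4))
E
python3 -c "
from h import *
go(.61,-.053,.25,84.7)"
```

```text
now [0.4355 0.2322 0.2716] yaw 84.63 tilt [0.0007 0.0007] q7 0.91 w 0.998 gf 0.0 F [0.8 1.1 0.6] t 1.3833
SHIFT [-0.2004 -0.2676  0.0216] wz -0.0013
```

Emit:
jog_arm --motion '[[[-0.2,-0.268,0.02,0,0,0,-1],[-0.2,-0.268,0.02,0,0,0,-1],[-0.2,-0.268,0.02,0,0,0,-1],[-0.2,-0.268,0.02,0,0,0,-1],[-0.2,-0.268,0.02,0,0,0,-1],[-0.2,-0.268,0.02,0,0,0,-1],[-0.2,-0.268,0.02,0,0,0,-1],[-0.2,-0.268,0.02,0,0,0,-1],[-0.2,-0.268,0.02,0,0,0,-1],[-0.2,-0.268,0.02,0,0,0,-1]]]'

```text
clock: 2.22
position: [0.6093, -0.0549, 0.2505]
ee_rot: [-0.156, -3.137, 0.002]
force: [0.3, 0.3, -0.2]
width: 1.001
gripper_force: 0.0
```

```bash
python3 - <<'E'
from h import *
go(.61,-.053,.25,84.7)
c=K("wrist");save("w1",get_image("wrist"))
for q in("nut0_mid","cover_grip","stud0_grip"):
    for r in silhouettes(q,"wrist"):
        m=r["mask"];ys,xs=np.nonzero(m);print(q,round(r["p"],2),np.round(r["pixel"]),m.sum(),xs.min(),xs.max(),ys.min(),ys.max(),"z.09",ray("w",[r["pixel"]],.09,c).round(4))
np.save("w1.npy",np.r_[c[2].ravel()])
E
```

```text
now [ 0.6093 -0.0549  0.2505] yaw 84.32 tilt [-0.0004 -0.0015] q7 1.6 w 1.001 gf 0.0 F [ 0.3  0.3 -0.2] t 2.2167
SHIFT [-0.0005  0.002   0.0005] wz -0.0066
nut0_mid 0.63 [265. 118.] 959 246 281 98 134 z.09 [[ 0.5253 -0.08  ]]
cover_grip 0.8 [104. 162.] 34415 0 198 69 259 z.09 [[ 0.5444 -0.2123]]
cover_grip 0.73 [257.   9.] 599 239 271 0 22 z.09 [[ 0.4482 -0.0765]]
stud0_grip 0.58 [136. 106.] 1488 108 162 89 128 z.09 [[ 0.5052 -0.1776]]
```

View pics/w1.png

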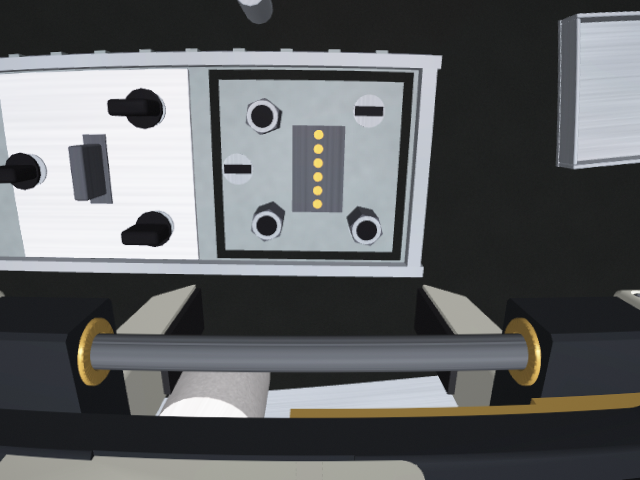

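The wrist view shows three nuts, with hole centres at about (262,115), (267,224) and (366,229). The round slotted screws at (369,110) and (237,168) are flat deck details. The cover is at the left, fully open.

```bash
python3 - <<'E'
from h import *
im=cv2.imread("pics/w1.png")[...,::-1]
cs=[(262,116),(267,222),(366,227)]
save("nuts",np.hstack([cv2.resize(im[y-26:y+26,x-26:x+26],(265,265),interpolation=cv2.INTER_CUBIC) for x,y in cs]))
c=K("wrist")
print("holes z.09",ray("w",[[262,115],[267,224],[366,229]],.09,c).round(4))
co=ray("w",[[441,57],[422,276]],.066,c);print("end corners",co.round(4),np.linalg.norm(co[0]-co[1]),np.degrees(np.arctan2(*(co[1]-co[0])[::-1])))
print("rails",ray("w",[[441,57],[0,70],[422,276],[0,262]],.066,c).round(4))
print("studs top z.106",ray("w",[[115,107],[132,239]],.106,c).round(4))
E
```

```text
holes z.09 [[ 0.522  -0.0768]
 [ 0.607  -0.0829]
 [ 0.6184 -0.0029]]
end corners [[0.4883 0.0681]
 [0.6735 0.049 ]] 0.18618805249832376 -5.8954202369612485
rails [[ 0.4883  0.0681]
 [ 0.4593 -0.2953]
 [ 0.6735  0.049 ]
 [ 0.6252 -0.3434]]
studs top z.106 [[ 0.5056 -0.1819]
 [ 0.6055 -0.1892]]
```

View pics/nuts.png

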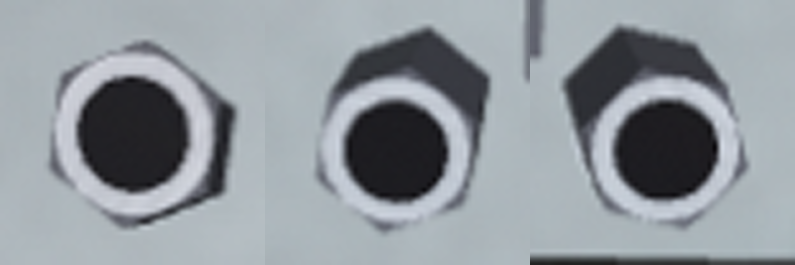

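Flat directions give grip yaws of about 76° for nuts A and B, and about 98° for nut C.

```bash
python3 -c "
from h import *
go(.6184,-.003,.059,98)"
```

```text
now [ 0.6084 -0.0495  0.2511] yaw 84.76 tilt [-0.0002  0.0011] q7 1.6 w 0.998 gf 0.0 F [0.5 0.3 0.7] t 2.4167
SHIFT [-0.0057  0.0471  0.1922] wz -0.2312
```

Emit:
jog_arm --motion '[[[-0.006,0.047,0.04,0,0,-0.1,0.2],[-0.006,0.047,0.08,0,0,-0.23,0.2],[-0.006,0.047,0.11,0,0,-0.23,0.2],[-0.006,0.047,0.11,0,0,-0.23,0.2],[-0.006,0.047,0.11,0,0,-0.23,0.2],[-0.006,0.047,0.11,0,0,-0.23,0.2]]]'

```text
clock: 2.92
position: [0.6199, -0.0054, 0.1431]
ee_rot: [-0.212, 3.133, -0.001]
force: [0.6, 0.3, 0.6]
width: 0.613
gripper_force: 0.0
```

```bash
python3 - <<'E'
from h import *
go(.6184,-.003,.059,98)
c=K("wrist");im=get_image("wrist");save("w2",im)
print(proj("w",[[.6184,-.003,.09],[.6184,-.003,.054]],c).round())
for r in silhouettes("nut0_mid","wrist"): print(round(r["p"],2),np.round(r["pixel"]),r["mask"].sum())
go(.6184,-.003,.059,98)
E
```

```text
now [ 0.6199 -0.0054  0.1431] yaw 97.75 tilt [ 0.0018 -0.0003] q7 1.75 w 0.613 gf 0.0 F [0.6 0.3 0.6] t 2.9167
SHIFT [0.0013 0.0026 0.0841] wz -0.0043
[[313. 264.]
 [312. 246.]]
0.5 [ 11. 197.] 1341
now [ 0.6208 -0.0059  0.1441] yaw 97.72 tilt [ 0.0044 -0.0001] q7 1.75 w 0.525 gf 0.0 F [-0.3 -0.7  0.8] t 3.0167
SHIFT [0.0024 0.0032 0.085 ] wz -0.0048
```

View pics/w2.png

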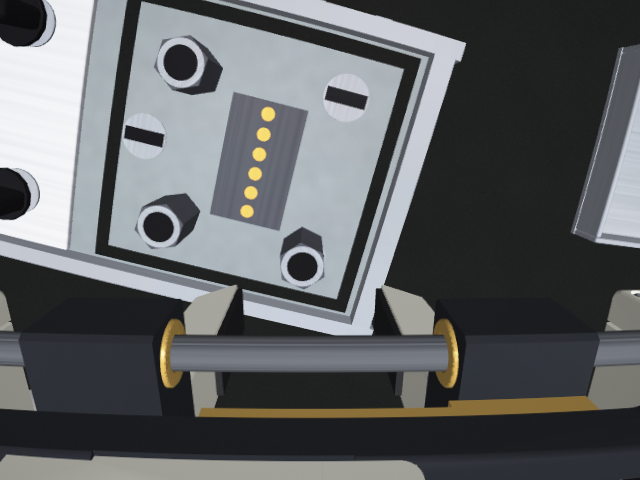

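Nut C's hole shows at (302,266) against a predicted (313,264), so I'm refining all three nut positions from this picture.

```bash
python3 - <<'E'
from h import *
from cell import observe
# camera pose at t=2.9167: rebuild from the tool pose then
s=observe();M=R.from_euler('z',97.75-90,degrees=True).as_matrix()@np.array([[-1,0,0],[0,1,0],[0,0,-1.]])
k,d,T=K("wrist");Tt=np.eye(4);Tt[:3,:3]=R.from_rotvec(s["ee_rot"]).as_matrix();Tt[:3,3]=s["position"];X=np.linalg.inv(Tt)@T
T0=np.eye(4);T0[:3,:3]=R.from_rotvec([-0.212,3.133,-0.001]).as_matrix();T0[:3,3]=[0.6199,-0.0054,0.1431]
print(k[0,2],k[1,2])
h=ray("w",[[183,62],[160,228],[302,266]],.09,(k,d,T0@X));print(h.round(4))
go(h[2][0],h[2][1],.059,98)
E
```

```text
308.7536425755918 242.78311744806135
[[ 0.523  -0.0808]
 [ 0.6091 -0.0883]
 [ 0.6202 -0.0088]]
now [ 0.6208 -0.0059  0.1441] yaw 97.72 tilt [ 0.0044 -0.0001] q7 1.75 w 0.525 gf 0.0 F [-0.3 -0.7  0.8] t 3.0167
SHIFT [ 0.0014 -0.0027  0.0851] wz -0.0048
```

Emit:
jog_arm --motion '[[[0.001,-0.003,0.03,0,0,0,0.2],[0.001,-0.003,0.06,0,0,0,0.2],[0.001,-0.003,0.085,0,0,0,0.2],[0.001,-0.003,0.085,0,0,0,0.2],[0.001,-0.003,0.085,0,0,0,0.2],[0.001,-0.003,0.085,0,0,0,1],[0.001,-0.003,0.085,0,0,0,1],[0.001,-0.003,0.085,0,0,0,1],[0.001,-0.003,0.085,0,0,0,1],[0.001,-0.003,0.085,0,0,0,1]]]' --force 30

```text
clock: 3.85
position: [0.6194, -0.0086, 0.0575]
ee_rot: [-0.213, 3.132, -0.0]
force: [-1.7, 0.1, 7.5]
width: 0.261
gripper_force: 30.0
```

```bash
python3 -c "
from h import *
go(.482,.277,.2,90)"
```

```text
now [ 0.6194 -0.0086  0.0575] yaw 97.78 tilt [0.0021 0.    ] q7 1.78 w 0.261 gf 30.0 F [-1.7  0.1  7.5] t 3.85
SHIFT [ 0.0972  0.3015 -0.1428] wz 0.1358
```

Emit:
jog_arm --motion '[[[0,0,-0.04,0,0,0,1],[0.0,0.0,-0.08,0,0,0,1],[0.01,0.03,-0.11,0,0,0.05,1],[0.02,0.07,-0.11,0,0,0.13,1],[0.033,0.107,-0.11,0,0,0.13,1],[0.045,0.145,-0.11,0,0,0.13,1],[0.058,0.185,-0.11,0,0,0.13,1],[0.07,0.223,-0.11,0,0,0.13,1],[0.083,0.262,-0.11,0,0,0.13,1],[0.097,0.3,-0.11,0,0,0.13,1]]]'

```text
clock: 4.68
position: [0.4806, 0.2775, 0.1665]
ee_rot: [-0.01, 3.141, 0.001]
force: [1.4, 1.7, -1.6]
width: 0.262
gripper_force: 3.0
```

```bash
python3 - <<'E'
from h import *
c=K("wrist");save("w3",get_image("wrist"))
go(.482,.277,.0115,90)
for r in silhouettes("tray","wrist"):
    print(round(r["p"],2),r["mask"].sum(),ray("w",[r["pixel"]],.03,c).round(3))
E
```

```text
now [0.4753 0.287  0.1663] yaw 90.93 tilt [-0.0028  0.0053] q7 1.05 w 0.261 gf 3.0 F [-5.1  7.3 -1. ] t 4.7333
SHIFT [-0.007  -0.011   0.1547] wz 0.0162
0.84 21414 [[0.488 0.281]]
0.77 2966 [[0.331 0.279]]
```

View pics/w3.png

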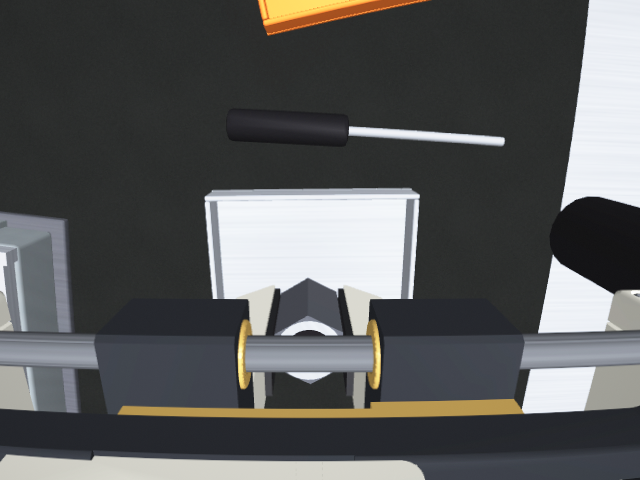

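The nut is still between the fingers over the large grey tray, whose near wall is at row ~193 and sides at columns 212 and 413. Grip force reads 3 N, so the slack moment is happening now. I'll hold still with force restored.

Emit:
jog_arm --motion '[[[0,0,0,0,0,0,1],[0,0,0,0,0,0,1],[0,0,0,0,0,0,1],[0,0,0,0,0,0,1]]]' --force 40

```text
clock: 5.12
position: [0.4826, 0.2741, 0.1662]
ee_rot: [-0.005, 3.141, -0.001]
force: [0.4, 0.1, -1.2]
width: 0.257
gripper_force: 40.0
```

```bash
python3 - <<'E'
from h import *
c=K("wrist");im=get_image("wrist");save("w4",im)
go(.482,.277,.0115,90)
print(ray("w",[[207,196],[417,190]],.03,c).round(4))
save("w4c",cv2.resize(im[180:420,200:440],(480,480)))
E
```

```text
now [0.4825 0.2743 0.1661] yaw 90.2 tilt [ 0.0002 -0.0003] q7 1.06 w 0.259 gf 40.0 F [ 0.4 -0.1 -1.1] t 5.1667
SHIFT [0.0005 0.0028 0.1546] wz 0.0036
[[0.4573 0.1992]
 [0.4521 0.354 ]]
```

View pics/w4c.png

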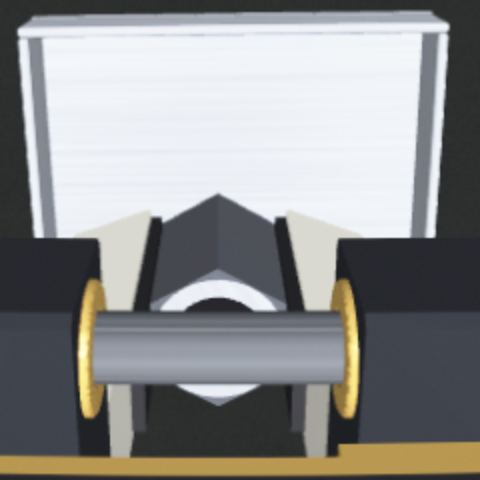

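The grip is firm again at 40 N. The nut is upright, with its bottom slightly beyond the fingertips.

Emit:
jog_arm --motion '[[[0,0.003,0.03,0,0,0,1],[0,0.003,0.065,0,0,0,1],[0,0.003,0.1,0,0,0,1],[0,0.003,0.13,0,0,0,1],[0,0.003,0.145,0,0,0,1],[0,0.003,0.15,0,0,0,1],[0,0.003,0.154,0,0,0,1],[0,0.003,0.154,0,0,0,1]]]'

```text
clock: 5.83
position: [0.4823, 0.2784, 0.0122]
ee_rot: [-0.008, 3.141, 0.0]
force: [0.5, -0.1, -0.9]
width: 0.259
gripper_force: 40.0
```

Emit:
jog_arm --motion '[[[0,0,0.004,0,0,0,1],[0,0,0.004,0,0,0,1],[0,0,0.004,0,0,0,0.2],[0,0,0.004,0,0,0,0.2],[0,0,0.004,0,0,0,0.2],[0,0,-0.03,0,0,0,0.2],[0,0,-0.07,0,0,0,0.2],[0,0,-0.11,0,0,0,0.2],[0,0,-0.15,0,0,0,0.2],[0,0,-0.15,0,0,0,0.2]]]' --force 30

```text
clock: 6.67
position: [0.4855, 0.2808, 0.1701]
ee_rot: [-0.009, 3.132, 0.011]
force: [1.5, 0.3, -0.3]
width: 0.401
gripper_force: 0.0
```

```bash
python3 -c "
from h import *
go(.609,-.0870,.15,76)"
```

```text
now [0.4855 0.2808 0.1701] yaw 90.33 tilt [0.0097 0.0072] q7 1.06 w 0.401 gf 0.0 F [ 1.5  0.3 -0.3] t 6.6667
SHIFT [-0.1212 -0.3686  0.0186] wz 0.25
```

Emit:
jog_arm --motion '[[[-0.121,-0.369,0.01,0,0,0.25,0.2],[-0.121,-0.369,0.01,0,0,0.25,0.2],[-0.121,-0.369,0.01,0,0,0.25,0.2],[-0.121,-0.369,0.01,0,0,0.25,0.2],[-0.121,-0.369,0.01,0,0,0.25,0.2],[-0.121,-0.369,0.01,0,0,0.25,0.2],[-0.121,-0.369,0.01,0,0,0.25,0.2],[-0.121,-0.369,0.01,0,0,0.25,0.2],[-0.121,-0.369,0.01,0,0,0.25,0.2],[-0.121,-0.369,0.01,0,0,0.25,0.2]]]'

```text
clock: 7.5
position: [0.6058, -0.0976, 0.1526]
ee_rot: [0.393, 3.115, -0.006]
force: [-1.3, -1.2, 1.0]
width: 0.399
gripper_force: 0.0
```

Emit:
jog_arm --motion '[[[0,0,0,0,0,0,0.2],[0,0,0,0,0,0,0.2],[0,0,0,0,0,0,0.2],[0,0,0,0,0,0,0.2]]]'

```text
clock: 7.83
position: [0.6048, -0.0873, 0.1521]
ee_rot: [-0.378, -3.118, -0.002]
force: [-0.2, 0.1, 0.1]
width: 0.4
gripper_force: 0.0
```

```bash
python3 - <<'E'
from h import *
go(.609,-.0870,.059,76)
c=K("wrist");im=get_image("wrist");save("w5",im)
print(proj("w",[[.609,-.087,.09],[.5225,-.08,.09]],c).round())
g=cv2.medianBlur(cv2.cvtColor(im,cv2.COLOR_RGB2GRAY),3)
cc=cv2.HoughCircles(g,cv2.HOUGH_GRADIENT,1,30,param1=120,param2=18,minRadius=11,maxRadius=28)
for x,y,r in cc[0]:
    print(x,y,r,g[int(y),int(x)],ray("w",[[x,y]],.09,c).round(4))
E
```

```text
now [ 0.6048 -0.0873  0.1521] yaw 76.18 tilt [-0.0002  0.0011] q7 1.57 w 0.4 gf 0.0 F [-0.2  0.1  0.1] t 7.8333
SHIFT [-0.004   0.0012  0.0931] wz 0.0031
[[310. 268.]
 [284. 113.]]
305.5 267.5 19.1 28 [[ 0.608  -0.0894]]
114.5 130.5 27.4 20 [[ 0.5082 -0.1706]]
279.5 114.5 21.8 35 [[ 0.5225 -0.0823]]
254.5 193.5 20.2 29 [[ 0.5596 -0.1063]]
432.5 246.5 18.5 30 [[ 0.6131 -0.0157]]
423.5 87.5 22.1 35 [[ 0.5267 -0.0062]]
151.5 288.5 23.0 17 [[ 0.5993 -0.1816]]
```

View pics/w5.png

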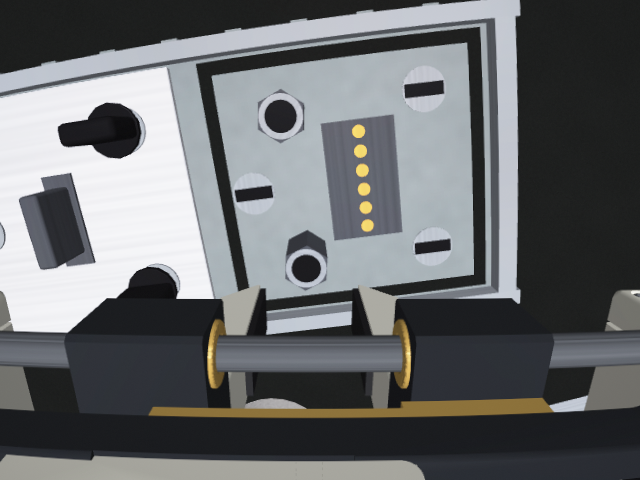

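Nut B's hole is at (305,267) and nut A's at (280,115), both where expected. Nut C is gone from the seat.

Emit:
jog_arm --motion '[[[-0.004,-0.001,0.03,0,0,0,0.2],[-0.004,-0.001,0.065,0,0,0,0.2],[-0.004,-0.001,0.093,0,0,0,0.2],[-0.004,-0.001,0.093,0,0,0,0.2],[-0.004,-0.001,0.093,0,0,0,0.2],[-0.004,-0.001,0.093,0,0,0,1],[-0.004,-0.001,0.093,0,0,0,1],[-0.004,-0.001,0.093,0,0,0,1],[-0.004,-0.001,0.093,0,0,0,1],[-0.004,-0.001,0.093,0,0,0,1]]]' --force 30

```text
clock: 8.72
position: [0.6089, -0.0909, 0.0596]
ee_rot: [0.381, 3.118, 0.001]
force: [-1.2, 1.6, 4.5]
width: 0.259
gripper_force: 30.0
```

```bash
python3 -c "
from h import *
go(.524,.277,.18,90)"
```

```text
now [ 0.6089 -0.0909  0.0596] yaw 76.05 tilt [0.0007 0.0006] q7 1.61 w 0.259 gf 30.0 F [-1.2  1.6  4.5] t 8.7167
SHIFT [ 0.171   0.3367 -0.1202] wz -0.2435
```

Emit:
jog_arm --motion '[[[0,0,-0.04,0,0,0,1],[0,0,-0.08,0,0,0,1],[0.015,0.03,-0.11,0,0,-0.05,1],[0.032,0.064,-0.11,0,0,-0.12,1],[0.049,0.098,-0.11,0,0,-0.18,1],[0.066,0.132,-0.11,0,0,-0.24,1],[0.084,0.168,-0.11,0,0,-0.24,1],[0.101,0.202,-0.11,0,0,-0.24,1],[0.119,0.236,-0.11,0,0,-0.24,1],[0.137,0.27,-0.11,0,0,-0.24,1]]]'

```text
clock: 9.55
position: [0.5401, 0.2051, 0.1692]
ee_rot: [0.007, 3.141, 0.0]
force: [1.1, 0.3, -0.9]
width: 0.259
gripper_force: 30.0
```

```bash
python3 -c "
from h import *
go(.524,.277,.18,90)"
```

```text
now [0.5401 0.2051 0.1692] yaw 89.76 tilt [0.0003 0.    ] q7 1.23 w 0.259 gf 30.0 F [ 1.1  0.3 -0.9] t 9.55
SHIFT [ 0.0164  0.0718 -0.0108] wz -0.0042
```

Emit:
jog_arm --motion '[[[0.008,0.036,0,0,0,0,1],[0.016,0.072,0,0,0,0,1],[0.016,0.072,0.02,0,0,0,1],[0.016,0.072,0.05,0,0,0,1],[0.016,0.072,0.08,0,0,0,1],[0.016,0.072,0.11,0,0,0,1],[0.016,0.072,0.135,0,0,0,1],[0.016,0.072,0.15,0,0,0,1],[0.016,0.072,0.156,0,0,0,1],[0.016,0.072,0.156,0,0,0,1]]]'

```text
clock: 10.38
position: [0.5243, 0.275, 0.0117]
ee_rot: [-0.006, -3.139, 0.002]
force: [-0.2, -0.6, -1.3]
width: 0.255
gripper_force: 30.0
```

Emit:
jog_arm --motion '[[[0,0,0.001,0,0,0,1],[0,0,0.001,0,0,0,0.2],[0,0,0.001,0,0,0,0.2],[0,0,0.001,0,0,0,0.2],[0,0,-0.04,0,0,0,0.2],[0,0,-0.08,0,0,0,0.2],[0,0,-0.12,0,0,0,0.2],[0,0,-0.15,0,0,0,0.2]]]'

```text
clock: 11.05
position: [0.5261, 0.2759, 0.1671]
ee_rot: [0.007, 3.138, 0.003]
force: [1.2, 0.1, -0.1]
width: 0.397
gripper_force: 0.0
```

```bash
python3 -c "
from h import *
go(.521,-.0823,.15,76)"
```

```text
now [0.5261 0.2759 0.1671] yaw 89.76 tilt [0.0031 0.002 ] q7 1.11 w 0.397 gf 0.0 F [ 1.2  0.1 -0.1] t 11.05
SHIFT [ 0.0036 -0.3583  0.0164] wz 0.2402
```

Emit:
jog_arm --motion '[[[0.004,-0.358,0.01,0,0,0.24,0.2],[0.004,-0.358,0.01,0,0,0.24,0.2],[0.004,-0.358,0.01,0,0,0.24,0.2],[0.004,-0.358,0.01,0,0,0.24,0.2],[0.004,-0.358,0.01,0,0,0.24,0.2],[0.004,-0.358,0.01,0,0,0.24,0.2],[0.004,-0.358,0.01,0,0,0.24,0.2],[0.004,-0.358,0.01,0,0,0.24,0.2],[0.004,-0.358,0.01,0,0,0.24,0.2],[0.004,-0.358,0.01,0,0,0.24,0.2]]]'

```text
clock: 11.88
position: [0.5192, -0.0894, 0.1541]
ee_rot: [0.395, 3.115, -0.004]
force: [0.8, -0.6, -0.8]
width: 0.402
gripper_force: 0.0
```

Emit:
jog_arm --motion '[[[0,0,0,0,0,0,0.2],[0,0,0,0,0,0,0.2],[0,0,0,0,0,0,0.2],[0,0,0,0,0,0,0.2]]]'

```text
clock: 12.22
position: [0.52, -0.0806, 0.1531]
ee_rot: [0.378, 3.119, 0.001]
force: [0.3, 0.7, -0.4]
width: 0.397
gripper_force: 0.0
```

```bash
python3 - <<'E'
from h import *
go(.5225,-.0823,.059,76)
c=K("wrist");im=get_image("wrist");save("w6",im)
print(proj("w",[[.5225,-.0823,.09]],c).round())
g=cv2.medianBlur(cv2.cvtColor(im,cv2.COLOR_RGB2GRAY),3)
cc=cv2.HoughCircles(g,cv2.HOUGH_GRADIENT,1,30,param1=120,param2=18,minRadius=11,maxRadius=28)
for x,y,r in cc[0]:
    print(x,y,r,g[int(y),int(x)],ray("w",[[x,y]],.09,c).round(4))
for r in silhouettes("nut0_mid","wrist"): print(round(r["p"],2),r["pixel"],r["mask"].sum())
E
```

```text
now [ 0.52   -0.0806  0.1531] yaw 76.17 tilt [0.0002 0.0006] q7 1.56 w 0.397 gf 0.0 F [ 0.3  0.7 -0.4] t 12.2167
SHIFT [-0.0028 -0.0011  0.0941] wz 0.0031
[[306. 266.]]
306.5 266.5 20.0 30 [[ 0.5232 -0.0822]]
151.5 267.5 25.1 19 [[ 0.5023 -0.1709]]
263.5 95.5 22.4 209 [[ 0.4263 -0.0814]]
436.5 223.5 19.6 31 [[ 0.5157 -0.0045]]
0.7 [305.1, 261.5] 2000
```

Emit:
jog_arm --motion '[[[-0.003,-0.001,0.03,0,0,0,0.2],[-0.003,-0.001,0.065,0,0,0,0.2],[-0.003,-0.001,0.094,0,0,0,0.2],[-0.003,-0.001,0.094,0,0,0,0.2],[-0.003,-0.001,0.094,0,0,0,0.2],[-0.003,-0.001,0.094,0,0,0,1],[-0.003,-0.001,0.094,0,0,0,1],[-0.003,-0.001,0.094,0,0,0,1],[-0.003,-0.001,0.094,0,0,0,1],[-0.003,-0.001,0.094,0,0,0,1]]]' --force 30

```text
clock: 13.15
position: [0.5227, -0.0837, 0.0596]
ee_rot: [0.382, 3.118, 0.001]
force: [-1.3, 1.3, 3.9]
width: 0.258
gripper_force: 30.0
```

```bash
python3 -c "
from h import *
go(.566,.277,.18,90)"
```

```text
now [ 0.5227 -0.0837  0.0596] yaw 76.05 tilt [0.0008 0.0003] q7 1.62 w 0.258 gf 30.0 F [-1.3  1.3  3.9] t 13.15
SHIFT [ 0.0449  0.3606 -0.1203] wz -0.2435
```

Emit:
jog_arm --motion '[[[0,0,-0.04,0,0,0,1],[0,0,-0.08,0,0,0,1],[0.004,0.03,-0.11,0,0,-0.05,1],[0.009,0.067,-0.11,0,0,-0.12,1],[0.013,0.104,-0.11,0,0,-0.18,1],[0.018,0.141,-0.11,0,0,-0.24,1],[0.022,0.178,-0.11,0,0,-0.24,1],[0.027,0.215,-0.11,0,0,-0.24,1],[0.031,0.252,-0.11,0,0,-0.24,1],[0.036,0.289,-0.11,0,0,-0.24,1]]]'

```text
clock: 13.98
position: [0.5571, 0.2068, 0.1692]
ee_rot: [0.006, 3.141, -0.0]
force: [0.1, 0.0, -0.8]
width: 0.26
gripper_force: 30.0
```

```bash
python3 -c "
from h import *
go(.566,.277,.18,90)"
```

```text
now [0.5571 0.2068 0.1692] yaw 89.76 tilt [ 0.0001 -0.    ] q7 1.25 w 0.26 gf 30.0 F [ 0.1  0.  -0.8] t 13.9833
SHIFT [-0.0086  0.0703 -0.0108] wz -0.0041
```

Emit:
jog_arm --motion '[[[-0.004,0.036,0,0,0,0,1],[-0.009,0.07,0,0,0,0,1],[-0.009,0.07,0.02,0,0,0,1],[-0.009,0.07,0.05,0,0,0,1],[-0.009,0.07,0.08,0,0,0,1],[-0.009,0.07,0.11,0,0,0,1],[-0.009,0.07,0.135,0,0,0,1],[-0.009,0.07,0.15,0,0,0,1],[-0.009,0.07,0.156,0,0,0,1],[-0.009,0.07,0.156,0,0,0,1]]]'

```text
clock: 14.82
position: [0.5656, 0.2745, 0.0116]
ee_rot: [-0.006, -3.139, 0.002]
force: [-0.2, -0.4, -1.2]
width: 0.255
gripper_force: 30.0
```

Emit:
jog_arm --motion '[[[0,0,0.001,0,0,0,1],[0,0,0.001,0,0,0,0.2],[0,0,0.001,0,0,0,0.2],[0,0,0.001,0,0,0,0.2],[0,0,-0.04,0,0,0,0.2],[0,0,-0.08,0,0,0,0.2],[0,0,-0.12,0,0,0,0.2],[0,0,-0.15,0,0,0,0.2]]]'

```text
clock: 15.48
position: [0.5676, 0.2754, 0.1673]
ee_rot: [0.007, 3.138, 0.003]
force: [0.0, 0.3, 0.3]
width: 0.398
gripper_force: 0.0
```

```bash
python3 -c "
from h import *
go(.53,-.04,.2,85)"
```

```text
now [0.5676 0.2754 0.1673] yaw 89.76 tilt [0.0034 0.002 ] q7 1.16 w 0.398 gf 0.0 F [0.  0.3 0.3] t 15.4833
SHIFT [ 0.0361 -0.3155 -0.0334] wz 0.0831
```

Emit:
jog_arm --motion '[[[-0.05,-0.475,-0.08,0,0,0.083,-0.2],[-0.05,-0.475,-0.08,0,0,0.083,-0.2],[-0.05,-0.475,-0.08,0,0,0.083,-0.2],[-0.05,-0.475,-0.08,0,0,0.083,-0.2],[-0.05,-0.475,-0.08,0,0,0.083,-0.2],[-0.05,-0.475,-0.08,0,0,0.083,-0.2],[-0.05,-0.475,-0.08,0,0,0.083,-0.2],[-0.05,-0.475,-0.08,0,0,0.083,-0.2],[-0.05,-0.475,-0.08,0,0,0.083,-0.2],[-0.05,-0.475,-0.08,0,0,0.083,-0.2]]]'

```text
clock: 16.32
position: [0.6079, -0.1357, 0.2333]
ee_rot: [0.136, 3.137, 0.0]
force: [0.9, 0.6, -0.2]
width: 0.6
gripper_force: 0.0
```

Emit:
jog_arm --motion '[[[0,-0.04,0,0,0,0,-0.2],[0,-0.08,0,0,0,0,-0.2],[0,-0.08,0,0,0,0,-0.2],[0,-0.08,0,0,0,0,-0.2],[0,-0.08,0,0,0,0,-0.2]]]'

```text
clock: 16.73
position: [0.6012, -0.213, 0.2323]
ee_rot: [0.137, 3.138, 0.001]
force: [0.2, -0.1, -0.4]
width: 0.599
gripper_force: 0.0
```

```bash
python3 - <<'E'
from h import *
go(.53,-.04,.2,85)
im=get_image("wrist");k,d,T=K("wrist");print(T.round(5).tolist())
t=get_image("top");print([(np.round(r["pixel"]),round(r["p"],2),ray("top",[r["pixel"]],.04).round(3)) for r in silhouettes("nut0_mid","top")])
cr=cv2.resize(t[160:300,190:480],(640,309),interpolation=cv2.INTER_CUBIC)
save("w7",im)
save("comb",cv2.resize(np.vstack([im[:290],cr]),(640,599)))
E
```

```text
now [ 0.6012 -0.213   0.2323] yaw 85.0 tilt [0.0008 0.0007] q7 1.9 w 0.599 gf 0.0 F [ 0.2 -0.1 -0.4] t 16.7333
SHIFT [0.086  0.1661 0.0324] wz 0.0
[[0.08404, 0.95715, 0.27714, 0.52696], [0.99646, -0.08096, -0.02259, -0.20531], [0.00081, 0.27806, -0.96056, 0.38995], [0.0, 0.0, 0.0, 1.0]]
[(array([258., 238.]), 0.59, array([[0.533, 0.28 ]]))]
```

View pics/comb.png

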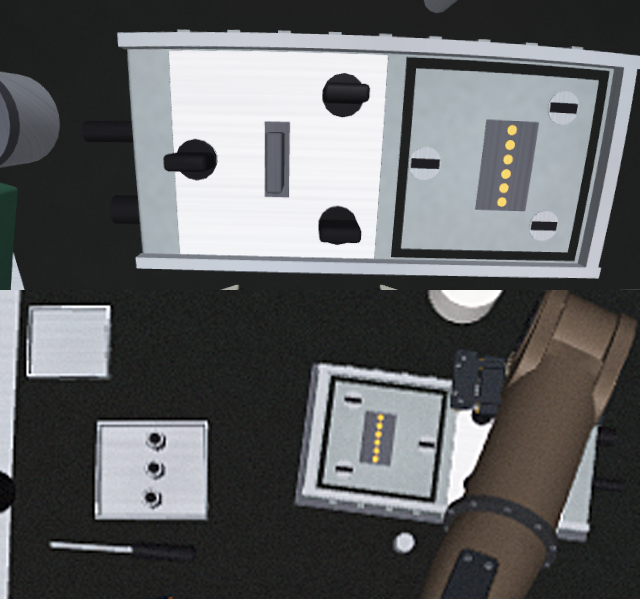

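All three nuts stand upright in the large grey tray, the seat is clear and the cover is still open. Studs show at (344,95), (338,225) and (197,160), with the handle top at (276,163).

```bash
python3 - <<'E'
from h import *
c=K("wrist")
s=ray("w",[[344,95],[338,225],[197,160]],.076,c);h=ray("w",[[276,163]],.095,c)
co=ray("w",[[169,50],[387,56],[375,259],[180,255]],.061,c)
print("studs",s.round(4),"handle",h.round(4),"cover",co.round(4),co.mean(0).round(4))
yv=(co[1]-co[0]+co[2]-co[3])/2;print(np.degrees(np.arctan2(yv[1],yv[0])),np.linalg.norm(yv))
m=(s[0]+s[1])/2-s[2];print("stud yaw",np.degrees(np.arctan2(m[1],m[0])),np.linalg.norm(m),np.linalg.norm(s[1]-s[0]))
xv=s[1]-s[0];print(np.degrees(np.arctan2(xv[1],xv[0]))+90)
go(h[0,0],h[0,1],.067,85)
E
```

```text
studs [[ 0.5064 -0.1767]
 [ 0.6048 -0.1876]
 [ 0.5443 -0.2925]] handle [[ 0.5504 -0.2303]] cover [[ 0.4602 -0.3063]
 [ 0.4792 -0.1408]
 [ 0.6411 -0.1569]
 [ 0.6237 -0.3241]] [ 0.5511 -0.232 ]
83.73381518723588 0.167325170063389
stud yaw 84.13441699016477 0.11092211723089672 0.0990210915646567
83.70458632463871
now [ 0.6016 -0.2114  0.232 ] yaw 85.18 tilt [0.0004 0.0009] q7 1.9 w 0.6 gf 0.0 F [ 0.1  0.4 -0.5] t 16.8833
SHIFT [ 0.0494 -0.0233  0.165 ] wz 0.0031
```

Emit:
jog_arm --motion '[[[0.025,-0.012,0.02,0,0,0.024,0.4],[0.05,-0.024,0.05,0,0,0.024,0.4],[0.05,-0.024,0.08,0,0,0.024,0.4],[0.05,-0.024,0.1,0,0,0.024,0.4],[0.05,-0.024,0.1,0,0,0.024,0.4],[0.05,-0.024,0.1,0,0,0.024,0.4],[0.05,-0.024,0.1,0,0,0.024,0.4]]]' --force 25

```text
clock: 17.47
position: [0.5505, -0.2325, 0.1332]
ee_rot: [0.172, 3.135, -0.0]
force: [0.2, -0.3, -0.2]
width: 0.3
gripper_force: 0.0
```

```bash
python3 - <<'E'
from h import *
go(.5505,-.231,.067,83.8)
c=K("wrist");im=get_image("wrist");save("w8",im[120:400,100:540])
print(proj("w",[[.5505,-.231,.095]],c))
E
```

```text
now [ 0.5505 -0.2325  0.1332] yaw 83.73 tilt [ 0.0017 -0.0004] q7 1.97 w 0.3 gf 0.0 F [ 0.2 -0.3 -0.2] t 17.4667
SHIFT [0.0003 0.0015 0.0662] wz -0.0011
[[310.78215552 275.84868616]]
```

View pics/w8.png

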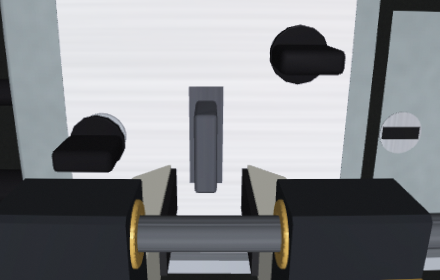

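The handle sits between the fingers, with its top at crop (205,146) and stud2 well clear at the left. I'm descending and gripping.

Emit:
jog_arm --motion '[[[0.003,-0.001,0.025,0,0,0,0.4],[0.003,-0.001,0.05,0,0,0,0.4],[0.003,-0.001,0.065,0,0,0,0.4],[0.003,-0.001,0.065,0,0,0,0.4],[0.003,-0.001,0.065,0,0,0,1],[0.003,-0.001,0.065,0,0,0,1],[0.003,-0.001,0.065,0,0,0,1],[0.003,-0.001,0.065,0,0,0,1],[0.003,-0.001,0.065,0,0,0,1]]]' --force 25

```text
clock: 18.27
position: [0.5474, -0.2341, 0.0686]
ee_rot: [0.174, 3.134, -0.001]
force: [-0.1, 0.4, 6.0]
width: 0.126
gripper_force: 25.0
```

```bash
python3 -c "
from h import *
s=observe();p=s['position'];go(p[0]+.195*.108,p[1]+.195*.994,p[2],83.8)"
```

```text
now [ 0.5474 -0.2341  0.0686] yaw 83.64 tilt [ 0.0031 -0.0007] q7 2.01 w 0.126 gf 25.0 F [-0.1  0.4  6. ] t 18.2667
SHIFT [ 5.00e-04  1.95e-01 -1.00e-04] wz -0.0027
```

Emit:
jog_arm --motion '[[[0,0.02,0,0,0,0,1],[0,0.045,0,0,0,0,1],[0,0.07,0,0,0,0,1],[0,0.095,0,0,0,0,1],[0,0.12,0,0,0,0,1],[0,0.145,0,0,0,0,1],[0,0.165,0,0,0,0,1],[0,0.18,0,0,0,0,1],[0,0.185,0,0,0,0,1],[0,0.185,0,0,0,0,1]]]'

```text
clock: 19.1
position: [0.568, -0.0515, 0.0686]
ee_rot: [0.175, 3.133, -0.004]
force: [0.7, -5.0, 6.6]
width: 0.13
gripper_force: 25.0
```

Emit:
jog_arm --motion '[[[0,0.005,0,0,0,0,1],[0,0.01,0,0,0,0,1],[0,0.012,0,0,0,0,1],[0,0.014,0,0,0,0,1],[0,0.014,0,0,0,0,1]]]'

```text
clock: 19.52
position: [0.5681, -0.0513, 0.0685]
ee_rot: [0.193, 3.132, -0.024]
force: [-3.0, -41.9, 2.7]
width: 0.126
gripper_force: 25.0
```

Emit:
jog_arm --motion '[[[0,-0.012,0,0,0,0,1],[0,-0.012,0,0,0,0,1],[0,-0.012,0,0,0,0,0.4],[0,-0.012,0,0,0,0,0.4],[0,-0.012,0,0,0,0,0.4],[0,-0.012,-0.04,0,0,0,0.4],[-0.03,-0.012,-0.08,0,0,0,0.4],[-0.05,-0.012,-0.12,0,0,0,0.4],[-0.06,-0.012,-0.15,0,0,0,0.4],[-0.06,-0.012,-0.15,0,0,0,0.4]]]'

```text
clock: 20.35
position: [0.6322, -0.0539, 0.2245]
ee_rot: [0.171, 3.125, 0.001]
force: [0.2, -0.0, -0.1]
width: 0.301
gripper_force: 0.0
```

Emit:
jog_arm --motion '[[[0,0,0,0,0,0,0.4],[0,0,0,0,0,0,0.4],[0,0,0,0,0,0,0.4]]]'

```text
clock: 20.6
position: [0.6249, -0.0535, 0.2152]
ee_rot: [-0.172, -3.134, -0.001]
force: [-0.9, -0.5, 0.2]
width: 0.3
gripper_force: 0.0
```

```bash
python3 - <<'E'
from h import *
go(.55,-.05,.2,83.8)
c=K("wrist");print(c[2].round(5).tolist());im=get_image("wrist");save("w9",im)
E
```

```text
now [ 0.6249 -0.0535  0.2152] yaw 83.7 tilt [-0.0032  0.0006] q7 1.64 w 0.3 gf 0.0 F [-0.9 -0.5  0.2] t 20.6
SHIFT [ 0.0748 -0.0047  0.0154] wz -0.0018
[[0.10851, 0.95591, 0.27286, 0.55126], [0.9941, -0.10433, -0.02984, -0.045], [-6e-05, 0.27449, -0.96159, 0.3733], [0.0, 0.0, 0.0, 1.0]]
```

View pics/w9.png

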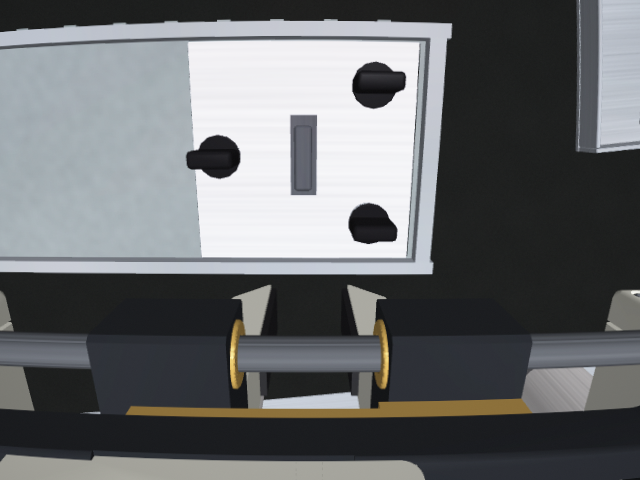

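The cover lies over the seat. There is a thin strip at columns 418–427 before the stop bar, where a 6 mm gap is expected by design. I'll check it numerically.

```bash
python3 - <<'E'
from h import *
c=K("wrist");im=cv2.imread("pics/w9.png")[...,::-1]
for row in(115,150,180): print(row,im[row,408:452].mean(1).round().astype(int).tolist())
Y=np.array([.1085,.9941]);X=np.array([.9941,-.1085])
h=ray("w",[[303.5,156]],.095,c)[0]
def u(px,z): 
    q=ray("w",px,z,c)-h; return np.c_[q@X,q@Y].round(4)
print("handle",h.round(4));print("studs",u([[374,85],[369,223],[219,157]],.076),"stud world",ray("w",[[374,85],[369,223],[219,157]],.076,c).round(4))
print("lead edge",u([[414,150]],.061),"stop inner top",u([[430,150]],.066),"trail",u([[195,150]],.061))
print("stop outer corners y",u([[451,27],[432,273]],.066))
E
```

```text
115 [245, 245, 245, 245, 245, 245, 242, 171, 98, 174, 174, 174, 167, 132, 83, 83, 84, 134, 189, 202, 202, 201, 202, 202, 201, 202, 202, 201, 201, 202, 202, 202, 202, 161, 31, 31, 32, 31, 30, 31, 30, 32, 31, 30]
150 [248, 248, 247, 248, 245, 149, 158, 179, 179, 179, 179, 105, 83, 84, 83, 163, 200, 200, 200, 199, 200, 199, 200, 199, 199, 200, 200, 200, 199, 200, 181, 106, 32, 31, 32, 32, 31, 31, 32, 33, 32, 32, 31, 31]
180 [246, 246, 244, 199, 133, 178, 178, 179, 167, 121, 84, 84, 84, 172, 202, 201, 201, 201, 201, 201, 201, 201, 201, 201, 201, 201, 201, 201, 158, 29, 31, 31, 30, 30, 30, 30, 31, 31, 31, 32, 32, 33, 32, 32]
handle [ 0.569  -0.0507]
studs [[-0.0479  0.0491]
 [ 0.0511  0.0492]
 [ 0.0017 -0.0617]] stud world [[ 0.5267  0.0033]
 [ 0.6251 -0.0074]
 [ 0.564  -0.1123]]
lead edge [[-0.0026  0.0838]] stop inner top [[-0.003   0.0946]] trail [[-0.0027 -0.0832]]
stop outer corners y [[-0.0894  0.1043]
 [ 0.0951  0.1041]]
```

The edge-to-stop gap measures about 6.4 mm against a nominal 6 mm, and the cover hit the stop at 42 N, so it is shut. It had started about 10 mm along. Next are the studs, with the tool turned so its fingers close along unit x.

```bash
python3 -c "
from h import *
go(.6251,-.0074,.14,-6.2);print(np.round(observe()['joints'],2))"
```

```text
now [ 0.625  -0.0537  0.2152] yaw 83.69 tilt [-0.0032  0.0005] q7 1.64 w 0.297 gf 0.0 F [-0.8  0.4  0.5] t 20.65
SHIFT [0.0047 0.0461 0.0752] wz 1.5688
[-0.27  0.46  0.4   1.6  -0.19  1.12  1.64]
```

Emit:
jog_arm --motion '[[[0.005,0.046,0,0,0,1.57,0.4],[0.005,0.046,0,0,0,1.57,0.4],[0.005,0.046,0,0,0,1.57,0.4],[0.005,0.046,0,0,0,1.57,0.4],[0.005,0.046,0,0,0,1.57,0.4],[0.005,0.046,0,0,0,1.57,0.4],[0.005,0.046,0,0,0,1.57,0.4],[0.005,0.046,0,0,0,1.57,0.4],[0.005,0.046,0,0,0,1.57,0.4],[0.005,0.046,0,0,0,1.57,0.4]]]'

```text
clock: 21.48
position: [0.6254, -0.0079, 0.2156]
ee_rot: [-1.983, -2.434, 0.002]
force: [-0.4, -0.3, 0.4]
width: 0.299
gripper_force: 0.0
```

```bash
python3 -c "
from h import *
go(.6251,-.0074,.14,-6.2);print(np.round(observe()['joints'],2))"
```

```text
now [ 0.6254 -0.0079  0.2156] yaw 11.67 tilt [-0.0024  0.0001] q7 0.46 w 0.299 gf 0.0 F [-0.4 -0.3  0.4] t 21.4833
SHIFT [ 0.0005 -0.0001  0.0756] wz 0.3119
[-0.54  0.51  0.71  1.62 -0.36  1.14  0.46]
```

Emit:
jog_arm --motion '[[[0,0,0.0,0,0,0.12,0.4],[0,0,0.02,0,0,0.24,0.4],[0,0,0.04,0,0,0.312,0.4],[0,0,0.06,0,0,0.312,0.4],[0,0,0.08,0,0,0.312,0.4],[0,0,0.08,0,0,0.312,0.4],[0,0,0.08,0,0,0.312,0.4],[0,0,0.08,0,0,0.312,0.4]]]'

```text
clock: 22.15
position: [0.6266, -0.0084, 0.1374]
ee_rot: [2.332, 2.105, -0.0]
force: [-0.2, 0.2, 0.4]
width: 0.301
gripper_force: 0.0
```

```bash
python3 - <<'E'
from h import *
go(.6251,-.0074,.078,-6.2)
c=K("wrist");im=get_image("wrist");save("w10",im)
print(proj("w",[[.6251,-.0074,.106],[.6251,-.0074,.076]],c).round(),np.round(observe()['joints'],2))
E
```

```text
now [ 0.6266 -0.0084  0.1374] yaw -5.86 tilt [ 0.0001 -0.0002] q7 0.26 w 0.301 gf 0.0 F [-0.2  0.2  0.4] t 22.15
SHIFT [ 0.0009 -0.0016  0.0594] wz 0.0059
[[305. 281.]
 [305. 261.]] [-0.55  0.61  0.74  1.71 -0.47  1.01  0.26]
```

View pics/w10.png

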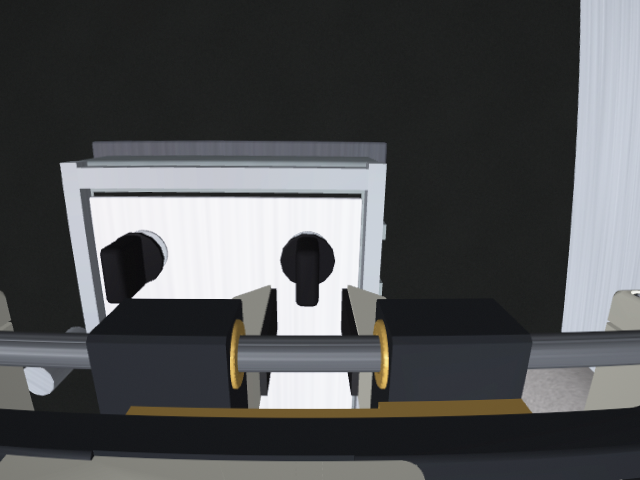

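Stud1's disc is at (307,260) against a predicted (305,261), centred between the fingers. I'm descending and gripping.

Emit:
jog_arm --motion '[[[0.001,-0.001,0.02,0,0,0.006,0.4],[0.001,-0.001,0.04,0,0,0.006,0.4],[0.001,-0.001,0.058,0,0,0.006,0.4],[0.001,-0.001,0.058,0,0,0.006,0.4],[0.001,-0.001,0.058,0,0,0.006,1],[0.001,-0.001,0.058,0,0,0.006,1],[0.001,-0.001,0.058,0,0,0.006,1],[0.001,-0.001,0.058,0,0,0.006,1],[0.001,-0.001,0.058,0,0,0.006,1]]]' --force 55

```text
clock: 22.95
position: [0.626, -0.0072, 0.0799]
ee_rot: [2.338, 2.098, 0.002]
force: [-2.4, -0.4, 3.1]
width: 0.127
gripper_force: 55.0
```

Emit:
jog_arm --motion '[[[0,0,0.004,0,0,0,1],[0,0,0.008,0,0,0,1],[0,0,0.012,0,0,0,1],[0,0,0.014,0,0,0,1],[0,0,0.014,0,0,0,1]]]'

```text
clock: 23.37
position: [0.6262, -0.0074, 0.0699]
ee_rot: [-2.338, -2.097, -0.006]
force: [-18.1, 2.8, 50.7]
width: 0.126
gripper_force: 55.1
```

It's fully in: 10 mm of travel, then a hard stop. Now turning.

Emit:
jog_arm --motion '[[[0,0,-0.002,0,0,0.11,1],[0,0,-0.002,0,0,0.22,1],[0,0,-0.002,0,0,0.33,1],[0,0,-0.002,0,0,0.44,1],[0,0,-0.002,0,0,0.55,1],[0,0,-0.002,0,0,0.66,1],[0,0,-0.002,0,0,0.77,1],[0,0,-0.002,0,0,0.88,1],[0,0,-0.002,0,0,0.99,1],[0,0,-0.002,0,0,1.1,1]]]'

```text
clock: 24.2
position: [0.6265, -0.0079, 0.0702]
ee_rot: [-3.091, -0.558, -0.005]
force: [-10.8, 0.5, 29.8]
width: 0.128
gripper_force: 55.0
```

```bash
python3 -c "
from h import *
go(.6251,-.0074,.07,83.8);print(np.round(observe()['joints'],2),np.round(observe()['ft_torque'],2))"
```

```text
now [ 0.6265 -0.0079  0.0702] yaw -69.55 tilt [0.0028 0.0008] q7 -0.59 w 0.128 gf 55.0 F [-10.8   0.5  29.8] t 24.2
SHIFT [-0.0011 -0.001   0.0002] wz 0.4652
[-0.66  0.79  0.97  1.78 -0.78  1.   -0.59] [ 0.04  2.55 -0.02]
```

Emit:
jog_arm --motion '[[[0,0,0,0,0,0.11,1],[0,0,0,0,0,0.22,1],[0,0,0,0,0,0.33,1],[0,0,0,0,0,0.42,1],[0,0,0,0,0,0.5,1],[0,0,0,0,0,0.5,1],[0,0,0,0,0,0.5,1]]]'

```text
clock: 24.78
position: [0.6265, -0.0081, 0.0702]
ee_rot: [3.134, -0.215, 0.004]
force: [-10.2, 0.9, 31.0]
width: 0.124
gripper_force: 55.2
```

```bash
python3 -c "
from h import *
go(.6251,-.0074,.07,83.8);print(np.round(observe()['joints'],2),np.round(observe()['ft_torque'],2))"
```

```text
now [ 0.6265 -0.0081  0.0702] yaw -97.86 tilt [ 0.0026 -0.0002] q7 -1.0 w 0.124 gf 55.2 F [-10.2   0.9  31. ] t 24.7833
SHIFT [-0.0015 -0.0005  0.0002] wz -0.0289
[-0.71  0.86  1.09  1.79 -0.88  1.06 -1.  ] [0.18 2.59 0.55]
```

Emit:
jog_arm --motion '[[[0,0,-0.003,0,0,0,0.4],[0,0,-0.003,0,0,0,0.4],[0,0,-0.003,0,0,0,0.4],[0,0,-0.003,0,0,0,0.4],[0,0,-0.03,0,0,0,0.4],[0,0,-0.06,0,0,0,0.4],[0,0,-0.08,0,0,-0.1,0.4],[0,0,-0.08,0,0,-0.2,0.4],[0,0,-0.08,0,0,-0.3,0.4],[0,0,-0.08,0,0,-0.4,0.4]]]'

```text
clock: 25.62
position: [0.6257, -0.0069, 0.1468]
ee_rot: [-3.113, -0.42, -0.0]
force: [0.3, 0.9, -0.2]
width: 0.299
gripper_force: 0.0
```

```bash
python3 -c "
from h import *
go(.527,.0035,.14,-6.2);print(np.round(observe()['joints'],2))"
```

```text
now [ 0.6257 -0.0069  0.1468] yaw -74.64 tilt [0.0002 0.    ] q7 -0.73 w 0.299 gf 0.0 F [ 0.3  0.9 -0.2] t 25.6167
SHIFT [-0.0924 -0.0361  0.0068] wz -1.1946
[-0.72  0.73  1.07  1.72 -0.7   1.13 -0.73]
```

Emit:
jog_arm --motion '[[[-0.092,-0.036,0.007,0,0,-1.195,0.4],[-0.092,-0.036,0.007,0,0,-1.195,0.4],[-0.092,-0.036,0.007,0,0,-1.195,0.4],[-0.092,-0.036,0.007,0,0,-1.195,0.4],[-0.092,-0.036,0.007,0,0,-1.195,0.4],[-0.092,-0.036,0.007,0,0,-1.195,0.4],[-0.092,-0.036,0.007,0,0,-1.195,0.4],[-0.092,-0.036,0.007,0,0,-1.195,0.4],[-0.092,-0.036,0.007,0,0,-1.195,0.4],[-0.092,-0.036,0.007,0,0,-1.195,0.4]]]'

```text
clock: 26.45
position: [0.5273, 0.0038, 0.1397]
ee_rot: [-2.336, -2.1, 0.0]
force: [-0.1, -0.0, -0.6]
width: 0.297
gripper_force: 0.0
```

Emit:
jog_arm --motion '[[[0,0,0,0,0,0,0.4],[0,0,0,0,0,0,0.4]]]'

```text
clock: 26.62
position: [0.5273, 0.0038, 0.1397]
ee_rot: [-2.346, -2.089, -0.0]
force: [-0.9, -0.0, -0.9]
width: 0.298
gripper_force: 0.0
```

```bash
python3 - <<'E'
from h import *
go(.5277,.0035,.0795,-6.2)
c=K("wrist");im=get_image("wrist");save("w11",im)
print("pred",proj("w",[[.5277,.0035,.076]],c).round(),np.round(observe()['joints'],2))
k=im[190:290,220:400].max(2)<45
n,l,st,ce=cv2.connectedComponentsWithStats(k.astype(np.uint8))
for i in range(1,n):
    if st[i,4]>150: print(st[i]+[220,190,0,0,0],ce[i]+[220,190])
E
```

```text
now [0.5273 0.0038 0.1397] yaw -6.64 tilt [-0.0002  0.0003] q7 0.22 w 0.298 gf 0.0 F [-0.9 -0.  -0.9] t 26.6167
SHIFT [-0.0002  0.0005  0.0602] wz -0.0077
pred [[309. 262.]] [-0.69  0.46  0.81  1.96 -0.42  0.9   0.22]
[ 220  190   15  100 1248] [225.88461538 242.61057692]
[256 195 144   3 432] [327.5 196. ]
[ 281  236   53   54 2163] [307.42209894 261.61349977]
```

Emit:
jog_arm --motion '[[[0,0,0.02,0,0,-0.007,0.4],[0,0,0.04,0,0,-0.007,0.4],[0,0,0.06,0,0,-0.007,0.4],[0,0,0.06,0,0,-0.007,0.4],[0,0,0.06,0,0,-0.007,1],[0,0,0.06,0,0,-0.007,1],[0,0,0.06,0,0,-0.007,1],[0,0,0.06,0,0,-0.007,1],[0,0,0.06,0,0,-0.007,1]]]' --force 55

```text
clock: 27.42
position: [0.5267, 0.0038, 0.0804]
ee_rot: [-2.336, -2.099, 0.0]
force: [-5.1, -0.7, 3.2]
width: 0.128
gripper_force: 55.0
```

Emit:
jog_arm --motion '[[[0,0,0.004,0,0,0,1],[0,0,0.008,0,0,0,1],[0,0,0.011,0,0,0,1],[0,0,0.013,0,0,0,1],[0,0,0.013,0,0,0,1]]]'

```text
clock: 27.83
position: [0.5269, 0.0038, 0.0702]
ee_rot: [-2.335, -2.097, -0.004]
force: [-19.4, 2.8, 51.5]
width: 0.13
gripper_force: 55.1
```

Emit:
jog_arm --motion '[[[0,0,-0.002,0,0,0.11,1],[0,0,-0.002,0,0,0.22,1],[0,0,-0.002,0,0,0.33,1],[0,0,-0.002,0,0,0.44,1],[0,0,-0.002,0,0,0.55,1],[0,0,-0.002,0,0,0.66,1],[0,0,-0.002,0,0,0.77,1],[0,0,-0.002,0,0,0.88,1],[0,0,-0.002,0,0,0.99,1],[0,0,-0.002,0,0,1.1,1]]]'

```text
clock: 28.67
position: [0.5272, 0.0035, 0.0706]
ee_rot: [-3.09, -0.56, -0.001]
force: [-9.4, -0.2, 19.4]
width: 0.129
gripper_force: 55.0
```

```bash
python3 -c "
from h import *
go(.527,.0035,.07,83.8);print(np.round(observe()['joints'],2),np.round(observe()['ft_torque'],2))"
```

```text
now [0.5272 0.0035 0.0706] yaw -69.44 tilt [0.0004 0.0014] q7 -0.53 w 0.129 gf 55.0 F [-9.4 -0.2 19.4] t 28.6667
SHIFT [-0.0001 -0.0001  0.0006] wz 0.4671
[-0.79  0.68  1.02  2.03 -0.78  0.88 -0.53] [-0.24  2.5  -0.01]
```

Emit:
jog_arm --motion '[[[0,0,0.001,0,0,0.11,1],[0,0,0.001,0,0,0.22,1],[0,0,0.001,0,0,0.33,1],[0,0,0.001,0,0,0.42,1],[0,0,0.001,0,0,0.5,1],[0,0,0.001,0,0,0.5,1],[0,0,0.001,0,0,0.5,1]]]'

```text
clock: 29.25
position: [0.5273, 0.0033, 0.0704]
ee_rot: [-3.133, 0.212, -0.001]
force: [-13.9, 0.9, 35.4]
width: 0.126
gripper_force: 55.2
```

```bash
python3 -c "
from h import *
go(.527,.0035,.07,83.8);print(np.round(observe()['joints'],2),np.round(observe()['ft_torque'],2))"
```

```text
now [0.5273 0.0033 0.0704] yaw -97.75 tilt [0.0006 0.0013] q7 -0.92 w 0.126 gf 55.2 F [-13.9   0.9  35.4] t 29.25
SHIFT [-0.0003 -0.0002  0.0004] wz -0.0271
[-0.84  0.76  1.15  2.04 -0.88  0.95 -0.92] [0.17 3.39 0.52]
```

Emit:
jog_arm --motion '[[[0,0,-0.003,0,0,0,0.4],[0,0,-0.003,0,0,0,0.4],[0,0,-0.003,0,0,0,0.4],[0,0,-0.003,0,0,0,0.4],[0,0,-0.03,0,0,0,0.4],[0,0,-0.06,0,0,0,0.4],[0,0,-0.08,0,0,-0.1,0.4],[0,0,-0.08,0,0,-0.2,0.4],[0,0,-0.08,0,0,-0.3,0.4],[0,0,-0.08,0,0,-0.4,0.4]]]'

```text
clock: 30.08
position: [0.5278, 0.0041, 0.1481]
ee_rot: [-3.113, -0.423, -0.001]
force: [0.3, 0.2, -1.1]
width: 0.299
gripper_force: 0.0
```

```bash
python3 -c "
from h import *
go(.565,-.112,.14,-6.2);print(np.round(observe()['joints'],2))"
```

```text
now [0.5278 0.0041 0.1481] yaw -74.52 tilt [0.0009 0.0003] q7 -0.72 w 0.299 gf 0.0 F [ 0.3  0.2 -1.1] t 30.0833
SHIFT [0.0049 0.1218 0.0082] wz -1.1925
[-0.88  0.59  1.16  1.96 -0.65  1.02 -0.72]
```

Emit:
jog_arm --motion '[[[0.005,0.122,0.008,0,0,-1.192,0.4],[0.005,0.122,0.008,0,0,-1.192,0.4],[0.005,0.122,0.008,0,0,-1.192,0.4],[0.005,0.122,0.008,0,0,-1.192,0.4],[0.005,0.122,0.008,0,0,-1.192,0.4],[0.005,0.122,0.008,0,0,-1.192,0.4],[0.005,0.122,0.008,0,0,-1.192,0.4],[0.005,0.122,0.008,0,0,-1.192,0.4],[0.005,0.122,0.008,0,0,-1.192,0.4],[0.005,0.122,0.008,0,0,-1.192,0.4]]]'

```text
clock: 30.92
position: [0.5642, -0.1127, 0.1398]
ee_rot: [2.337, 2.099, 0.0]
force: [0.5, 0.8, 0.6]
width: 0.302
gripper_force: 0.0
```

Emit:
jog_arm --motion '[[[0,0,0,0,0,0,0.4],[0,0,0,0,0,0,0.4]]]'

```text
clock: 31.08
position: [0.5642, -0.1127, 0.1398]
ee_rot: [-2.347, -2.088, -0.001]
force: [-0.6, 0.4, 0.3]
width: 0.301
gripper_force: 0.0
```

```bash
python3 - <<'E'
from h import *
go(.565,-.112,.0795,-6.2)
c=K("wrist");im=get_image("wrist");save("w12",im)
print("pred",proj("w",[[.565,-.112,.076]],c).round(),np.round(observe()['joints'],2))
k=im[190:295,220:400].max(2)<45
n,l,st,ce=cv2.connectedComponentsWithStats(k.astype(np.uint8))
for i in range(1,n):
    if st[i,4]>150: print(st[i]+[220,190,0,0,0],ce[i]+[220,190])
E
```

```text
now [ 0.5642 -0.1127  0.1398] yaw -6.69 tilt [0.0001 0.0004] q7 0.41 w 0.301 gf 0.0 F [-0.6  0.4  0.3] t 31.0833
SHIFT [0.0007 0.0007 0.0603] wz -0.0086
pred [[309. 260.]] [-0.41  0.52  0.75  1.84 -0.43  0.94  0.41]
[ 282  236   53   59 2272] [307.85255282 263.40977113]
```

Emit:
jog_arm --motion '[[[0,0.001,0.02,0,0,-0.008,0.4],[0,0.001,0.04,0,0,-0.008,0.4],[0,0.001,0.06,0,0,-0.008,0.4],[0,0.001,0.06,0,0,-0.008,0.4],[0,0.001,0.06,0,0,-0.008,1],[0,0.001,0.06,0,0,-0.008,1],[0,0.001,0.06,0,0,-0.008,1],[0,0.001,0.06,0,0,-0.008,1],[0,0.001,0.06,0,0,-0.008,1]]]' --force 55

```text
clock: 31.88
position: [0.5638, -0.1128, 0.0806]
ee_rot: [-2.336, -2.098, 0.001]
force: [-6.0, 0.0, 3.4]
width: 0.125
gripper_force: 55.0
```

Emit:
jog_arm --motion '[[[0,0,0.004,0,0,0,1],[0,0,0.008,0,0,0,1],[0,0,0.011,0,0,0,1],[0,0,0.013,0,0,0,1],[0,0,0.013,0,0,0,1]]]'

```text
clock: 32.3
position: [0.564, -0.1129, 0.0704]
ee_rot: [-2.336, -2.097, -0.003]
force: [-17.2, 4.5, 38.0]
width: 0.127
gripper_force: 55.0
```

Emit:
jog_arm --motion '[[[0,0,-0.001,0,0,0.11,1],[0,0,-0.001,0,0,0.22,1],[0,0,-0.001,0,0,0.33,1],[0,0,-0.001,0,0,0.44,1],[0,0,-0.001,0,0,0.55,1],[0,0,-0.001,0,0,0.66,1],[0,0,-0.001,0,0,0.77,1],[0,0,-0.001,0,0,0.88,1],[0,0,-0.001,0,0,0.99,1],[0,0,-0.001,0,0,1.1,1]]]'

```text
clock: 33.13
position: [0.5645, -0.1134, 0.0706]
ee_rot: [-3.09, -0.559, -0.001]
force: [-12.3, 0.6, 23.2]
width: 0.125
gripper_force: 55.0
```

```bash
python3 -c "
from h import *
go(.564,-.1129,.07,83.8);print(np.round(observe()['joints'],2),np.round(observe()['ft_torque'],2))"
```

```text
now [ 0.5645 -0.1134  0.0706] yaw -69.49 tilt [0.0006 0.0014] q7 -0.38 w 0.125 gf 55.0 F [-12.3   0.6  23.2] t 33.1333
SHIFT [-0.0003 -0.0007  0.0006] wz 0.4662
[-0.52  0.73  0.98  1.91 -0.76  0.93 -0.38] [0.14 2.88 0.05]
```

Emit:
jog_arm --motion '[[[0,0,0,0,0,0.11,1],[0,0,0,0,0,0.22,1],[0,0,0,0,0,0.33,1],[0,0,0,0,0,0.42,1],[0,0,0,0,0,0.5,1],[0,0,0,0,0,0.5,1],[0,0,0,0,0,0.5,1]]]'

```text
clock: 33.72
position: [0.5645, -0.1138, 0.0706]
ee_rot: [-3.134, 0.214, -0.0]
force: [-11.8, 0.8, 23.5]
width: 0.127
gripper_force: 55.2
```

```bash
python3 -c "
from h import *
go(.564,-.1129,.07,83.8);print(np.round(observe()['joints'],2),np.round(observe()['ft_torque'],2))"
```

```text
now [ 0.5645 -0.1138  0.0706] yaw -97.8 tilt [0.0003 0.0001] q7 -0.78 w 0.127 gf 55.2 F [-11.8   0.8  23.5] t 33.7167
SHIFT [-0.0006 -0.0008  0.0006] wz -0.0279
[-0.58  0.8   1.1   1.92 -0.86  1.   -0.78] [0.16 2.8  0.59]
```

Emit:
jog_arm --motion '[[[0,0,-0.003,0,0,0,0.4],[0,0,-0.003,0,0,0,0.4],[0,0,-0.003,0,0,0,0.4],[0,0,-0.003,0,0,0,0.4],[0,0,-0.03,0,0,0,0.4],[0,0,-0.06,0,0,0,0.4],[0,0,-0.1,0,0,0,0.4],[-0.03,-0.03,-0.14,0,0,0,0.4],[-0.06,-0.06,-0.18,0,0,0,0.4],[-0.07,-0.07,-0.18,0,0,0,0.4]]]'

```text
clock: 34.55
position: [0.5071, -0.0368, 0.248]
ee_rot: [3.132, -0.216, 0.003]
force: [0.3, 1.6, 1.3]
width: 0.292
gripper_force: 0.0
```

Emit:
jog_arm --motion '[[[0,0,0,0,0,0,0.4],[0,0,0,0,0,0,0.4],[0,0,0,0,0,0,0.4]]]'

```text
clock: 34.8
position: [0.5069, -0.0355, 0.2464]
ee_rot: [-3.134, 0.21, -0.001]
force: [0.2, -0.0, 0.2]
width: 0.302
gripper_force: 0.0
```

```bash
python3 - <<'E'
from h import *
go(.5,-.05,.25)
w=get_image("wrist");t=get_image("top")
np.save("w13",w);c=K("wrist")
print("grip tops locked(.1-.0065=.0995)",proj("w",[[.6262,-.0076,.0995],[.527,.0035,.0995],[.5643,-.1131,.0995]],c).round())
cr=cv2.resize(t[190:290,210:480],(640,237),interpolation=cv2.INTER_CUBIC)
save("fin",np.vstack([w[:350],cr]))
E
```

```text
now [ 0.5069 -0.0355  0.2464] yaw -97.67 tilt [0.0006 0.001 ] q7 -1.19 w 0.302 gf 0.0 F [ 0.2 -0.   0.2] t 34.8
SHIFT [-0.0049  0.0153 -0.0037] wz 0
grip tops locked(.1-.0065=.0995) [[245.  70.]
 [253. 208.]
 [401. 138.]]
```

View pics/fin.png

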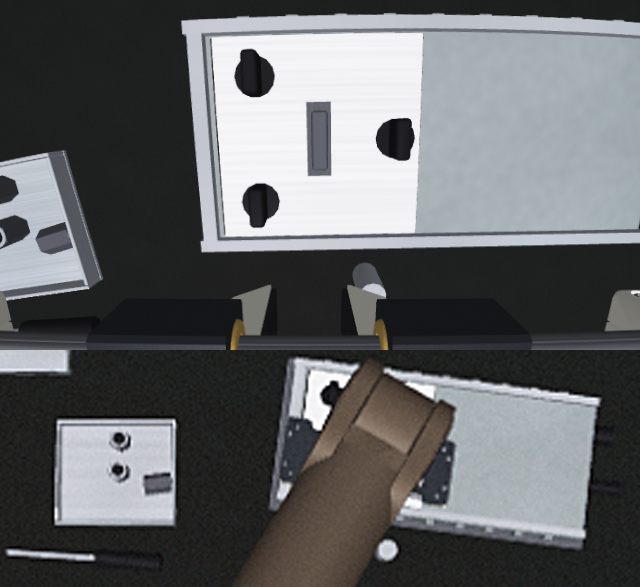

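The final view shows all three stud bars across the unit (along its x) at (252,75), (260,205) and (397,138), with the cover shut. One nut has been knocked onto its side at (157,483), but it lies flat inside the tray with the other two. All three turns reached their end stop.

```bash
python3 -c "
from h import *
print(ray('top',[[276.2,246.1]],.016).round(3));print(sign_off())"
```

```text
[[0.51  0.223]]
the job is handed in; nothing more can be done
None
```

The job is handed in: all three nuts are in the large grey tray (one was knocked onto its side but lies flat inside), the cover is shut, and all three studs were pushed in and turned to their end stops; no verdict came back, and the studs' locked depth couldn't be measured from the pictures.

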